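# Set a filter canister upright and seat its bayonet collar

### The job

Swing the leaning filter canister upright on its bracket. Then grip the knurled collar at its top, and turn it while testing it with light downward pressure until its hidden keyways drop over the pins, and push it fully home onto the canister's shoulder. Finish like that: the program ends while the gripper still holds the collar pushed home against its spring, with the canister upright; leave the other things on the table where they lie.

Things in the scene. Friction and masses are not known exactly. Their poses are not given: they have to be found in the camera images.
- filter_base: Grey bracket fixed to the table: a plate 130 (x) x 110 (y) x 12 mm with two upright cheeks 88 mm high at x = -38 and +38 mm (8 mm thick, 50 mm long in y). Its origin is the centre of the plate's underside, on the table; z is up. The canister tilts between the cheeks.
- pivot (a point): The canister's hinge axis at its middle: 75 mm above the origin of filter_base, midway between the cheeks. The hinge runs along the x axis of filter_base, so the canister leans along y.
- canister (a joint): Tilt of the canister, rad. 0 = upright; positive = its top leans towards the -y side of filter_base. Range 0.7 either way, no stop at upright; friction (about 0.9 N m) keeps it where it is left, so about 11 N at the collar swings it. It leans by 0.25 to 0.45 at the start.
- collar_mid (a point): Centre of the knurled steel collar, on the canister's axis, 82 mm above the pivot while the collar is up. The collar is a round ring 52 mm in outer diameter and 32 mm high (16 mm above and below this point). Captive on the canister, it slides along and turns about the canister's axis.
- collar_press (a joint): How far the collar is pushed down along the canister, m. 0 = up, a 12 mm gap under the collar; 0.003 = blocked, its inner lip resting on the pins; 0.012 = fully home on the shoulder, no gap left. It passes 0.003 only where the keyways meet the pins. A spring pushes it up: about 4 N when up, 5 N at the pins, 9 N at home, less 1 N of weight.
- collar (a joint): Turn of the collar, rad, positive anticlockwise seen from above. Hidden inside are three pins and three keyways, 120 degrees apart, unmarked. From the start they meet after an anticlockwise turn of 0.35 to 1.3 rad, with about 0.13 rad of play either side (clockwise: 2.09 rad less that). It turns easily (0.03 N m) while not pressed on the pins.
- bearing: Ball bearing, 47 mm across, 14 mm high, lying beside the bracket, to be left alone. Origin: centre of its underside.
- spark_plug: Spark plug, 75 mm long, 24 mm thick, lying beside the bracket, to be left alone. Origin: centre of its underside.
- wrench: Steel combination wrench, 208 mm long, flat on the table, to be left alone. Origin: centre of its underside.
- ratchet: Ratchet with black handle, 194 mm long, on the table, to be left alone. Origin: centre of its underside.
- tape_roll: Roll of black tape, 64 mm across, 19 mm high, on the table, to be left alone. Origin: centre of its underside.
- shoulder (a point): Centre of the canister's shoulder, on its axis 54 mm above the pivot: the collar comes down onto it. Below it the canister is an aluminium cylinder 48 mm in diameter that reaches to 48 mm below the pivot, with a small brass port low on its +y side. z points up along the canister.
Not all that is in view belongs to the job. Leave any pink look-alike of the filter_base alone.

How it is judged (in metres and radians):
On the way, in this order (a step that is already met when the one before it is completed fails the run):
1. the canister is set upright (within 0.07 rad) (value of joint canister between -0.07 and 0.07 rad), for 0.2 s.
2. the collar's keyways drop over the pins (pushed down more than 7 mm) (value of joint collar_press above 0.007 m), for 0.1 s.
At the end, for the whole second after the job is handed in: The collar is pushed home to within 1.5 mm of its stop, the canister is upright within 0.07 rad, and the fingers still hold the collar (contact of more than 2 N) (all of step 1 and value of joint collar_press above 0.0105 m and contact force between the fingers and collar above 2 N); the arm keeps its last pose, push and grip.
It fails at once if a bystander on the table is moved more than 20 mm (distance of any of bearing, spark_plug, wrench, ratchet, tape_roll from where it was at the start of the episode above 0.02 m).
It also fails if it takes over 48 s, if anything falls off the work surface, if the arm or the gripper's body presses on something with over 40 N, if the wrist force passes 120 N, or if a joint passes its speed limit or range.

### The arm

A 6-joint arm with a two-finger parallel gripper is mounted at the origin on the work surface; the furniture and walls round the work are solid. World frame = base frame: x ahead of the robot, y to its left, z up, the work surface at z = 0. Lengths are in mm, angles in rad, forces in N, time in s.
With the tool pointing down it reaches from about 425 to 1125 mm from the base axis. Payload 14.9 kg.
Tool frame: the origin (TCP) lies midway between the tips of the shut fingers; the grasp point (between the pads) lies 19 mm behind it; z points along the fingers, y is the line along which they close (so a half turn about z gives the same grasp; the last joint's range is limited). The gripper opens to 91 mm and grips with 3 to 60 N. Pads are 32 mm wide; open, the fingers measure 118 mm over their backs; the gripper's body (76 mm by 178 mm) begins 60 mm behind the grasp point.
Start: joints at [1.242, 0.379, 1.734, -0, 1.028, -0.033], TCP at [204.061, 669.61, 213.932] pointing down, gripper open.
Joint ranges: [-2.77, 2.77], [-0.74, 2.19], [0, 2.66], [-1.06, 4.2], [0.31, 2.87], [-3.08, 3.08]. Speed limits (rad/s): [1.89, 1.89, 2.39, 3.14, 3.14, 3.14].

### API

Orientations are given as a unit quaternion [w, x, y, z].
In Python, from station import arm gives the robot as it stands.
- The arm moves only by the shell command python3 -m jog 'ROWS'. ROWS is JSON, a list that holds one entry, the list of rows, each a list of 5 numbers: the finger opening in cm, from 0 to 9.12, then the shift along the tool's x, y, z in cm, then the turn about the tool's z in degrees. In form: [[[gripper, tx, ty, tz, spin], ...]]. A call has exactly 10 rows; each row shifts and turns the commanded pose from where the row before left it, along the tool's axes as they then stand; what a row does not reach is not made up. A row lasts 1/12 s, in which the tool goes at most 41.7 mm and 7.16 degrees, less where a joint would pass 70% of its speed; a pose out of reach is approached as far as the arm can. A call with a gripper value outside its range is refused whole. The fingers move at their own pace and stop on an object; the grip force is fixed at half the most. Time passes only in rows, so rows that do not move let the fingers close, or fill a call up. It gives the time, the measured TCP pose, the force, the opening and the grip force at its end, in the units of the state.
- arm.get_obs(): the state, without advancing time (a new reading comes with each control period).
- arm.read_camera(name): name is "side" or "top"; returns (picture, depth): 480x640x3 uint8, red, green, blue; 480x640 float32, mm along the optical axis (not along the pixel's ray), 0 where there is no reading.
- arm.camera_info(name): a dict with "fovy" (degrees; the focal length in pixels is half the picture's height over the tangent of half this angle, whatever the lens; pixels are square), "cx", "cy" (the principal point, pixels), "k1" (the pictures are not rectified: a ray, as slopes to the right and down, at radius r is drawn at 1 + k1 r^2 times it, then the intrinsics apply), "origin" and "rotation" of the camera in the world. Camera axes: x right, y up, looking along -z (the intrinsics and any distortion apply to the point x, -y, -z); pixel columns grow to the right and rows downward; lengths in mm; the calibration is good to about 2 mm. A picture is of the moment at which its call begins. camera_info takes no time and is no camera call.
- arm.sign_off(): hands the job in; it is judged then, once.
Trained networks look in the newest picture that a camera, given by its name, has taken for a name from the list of things; names that differ only in an ending like _2 or _b are one class to them, and where a whole thing is asked for, a point or a joint stands for the part that bears it (a point fixed in the world has none). Each returns a list of dicts, best first, with "confidence" (0 to 1); they miss things now and then, are a little off and sometimes report something else, mostly with a low value. They report only what shows in the picture. A call takes as long as a camera call. They do not tell look-alikes from the thing itself.
- arm.search_frame(camera, target): "centre" ([column, row] in pixels, amid what is visible of it).
- arm.silhouettes(camera, target): "pixels" (480x640 bool, what is visible of it) and "centre" ([column, row] in pixels, amid what is visible of it).
The state is a dict: "t": time; "joints": joint angles; "qd": joint speeds; "effort": joint torques, N m; "tcp_pos": TCP position; "ee_rot": TCP orientation; "ft_force": force on the tool from outside, world axes, zero at the start; "moment": the same for the moment, N m; "finger_gap": finger opening in mm; "grasp_force": force on a finger pad.
Only numpy, scipy, OpenCV 4.12 (cv2) and the standard library are available. Lean on these libraries where they do the work, as an engineer would, in place of code of your own. Each camera call takes 0.05 s, during which the arm holds its last target. There are 200 camera calls.

## Working session

There is one attempt and no reset: what is moved stays moved. The work goes in short steps, Python scripts to look and compute and a shell command to move; the robot and the scene stay as the last step left them, time stands still between calls to the robot, and variables do not carry over. Pictures are saved under pics/ and viewed, at most 10 in all, crops included, and the job is handed in when it is done.

```bash
ls; mkdir -p pics
cat > h.py <<'E'
from station import arm
import numpy as np, cv2
def cam(n):
    i=arm.camera_info(n); f=240/np.tan(np.radians(i['fovy'])/2); return i,f
def world(n,px,d):
    """px Nx2, d depth N -> Nx3 world mm"""
    i,f=cam(n); px=np.atleast_2d(px).astype(float); d=np.atleast_1d(d)
    u=(px-[i['cx'],i['cy']])/f; s=u.copy()
    for _ in range(20): s=u/(1+i['k1']*(s**2).sum(1,keepdims=True))
    p=np.c_[s[:,0]*d,-s[:,1]*d,-d]
    return p@np.array(i['rotation']).reshape(3,3).T+np.array(i['origin'])
def cloud(n,mask,depth):
    r,c=np.nonzero(mask&(depth>0)); return world(n,np.c_[c,r],depth[r,c])
E
python3 - <<'E'
from h import *
for n in('side','top'):
    im,d=arm.read_camera(n); cv2.imwrite(f'pics/{n}0.png',im[...,::-1])
    i=arm.camera_info(n); print(n,i)
    for t in('filter_base','canister','collar'):
        for o in arm.silhouettes(n,t):
            P=cloud(n,o['pixels'],d)
            print(n,t,round(o['confidence'],2),np.round(o['centre']),len(P),np.round(np.median(P,0)) if len(P) else '',np.round(np.percentile(P,[2,98],axis=0)) if len(P) else '')
print(arm.get_obs())
E
```

```text
pics
side {'fovy': 55.878762540873566, 'cx': 316.3909430624633, 'cy': 234.46218306119272, 'k1': -0.1007889615620298, 'origin': array([ 469.21235316, -936.8922711 ,  490.04043229]), 'rotation': array([ 0.83637062,  0.5478602 , -0.00564337, -0.01736493])}Traceback (most recent call last):
  File "<stdin>", line 7, in <module>
  File "h.py", line 13, in cloud
    r,c=np.nonzero(mask&(depth>0)); return world(n,np.c_[c,r],depth[r,c])
                                           ~~~~~^^^^^^^^^^^^^^^^^^^^^^^^^
  File "h.py", line 11, in world
    return p@np.array(i['rotation']).reshape(3,3).T+np.array(i['origin'])
             ~~~~~~~~~~~~~~~~~~~~~~~~~~~~~~~^^^^^
ValueError: cannot reshape array of size 4 into shape (3,3)
```

```bash
sed -i "s/np.array(i\['rotation'\]).reshape(3,3).T/R.from_quat(np.roll(i['rotation'],-1)).as_matrix().T/; 2a from scipy.spatial.transform import Rotation as R" h.py
python3 - <<'E'
from h import *
for n in('side','top'):
    im,d=arm.read_camera(n); cv2.imwrite(f'pics/{n}0.png',im[...,::-1])
    i=arm.camera_info(n); print(n,i)
    for t in('filter_base','canister','collar'):
        for o in arm.silhouettes(n,t):
            P=cloud(n,o['pixels'],d)
            print(n,t,round(o['confidence'],2),np.round(o['centre']),len(P),np.round(np.median(P,0)) if len(P) else '',np.round(np.percentile(P,[2,98],axis=0)).tolist() if len(P) else '')
print(arm.get_obs())
E
```

```text
side {'fovy': 55.878762540873566, 'cx': 316.3909430624633, 'cy': 234.46218306119272, 'k1': -0.1007889615620298, 'origin': array([ 469.21235316, -936.8922711 ,  490.04043229]), 'rotation': array([ 0.83637062,  0.5478602 , -0.00564337, -0.01736493])}
side filter_base 0.66 [358. 227.] 2469 [600.  71.  50.] [[543.0, 31.0, 3.0], [663.0, 181.0, 173.0]]
side canister 0.78 [359. 209.] 1143 [601.  68. 115.] [[575.0, 44.0, 33.0], [629.0, 100.0, 175.0]]
side canister 0.6 [291. 237.] 1552 [440. -79. 116.] [[416.0, -86.0, 36.0], [464.0, -45.0, 175.0]]
side collar 0.97 [290. 213.] 522 [441. -78. 165.] [[416.0, -87.0, 144.0], [465.0, -41.0, 176.0]]
side collar 0.81 [357. 194.] 453 [596.  55. 162.] [[573.0, 42.0, 134.0], [621.0, 86.0, 176.0]]
top {'fovy': 51.77259112860888, 'cx': 315.48916141341846, 'cy': 240.03132405006147, 'k1': -0.054932958262804386, 'origin': array([ 441.11019993,  -80.40191371, 1101.94093104]), 'rotation': array([ 0.71397923,  0.02183412, -0.02113148, -0.69950725])}
top filter_base 0.86 [304. 271.] 2866 [441. -59.  13.] [[373.0, -125.0, 0.0], [509.0, 5.0, 175.0]]
top filter_bas
[... 577 characters left out ...]
 'joints': array([ 1.24172232e+00,  3.78917142e-01,  1.73426991e+00, -3.14382225e-05,
        1.02850672e+00, -3.32748429e-02]), 'qd': array([ 8.57917848e-04,  6.91514627e-04,  4.43891919e-04,  5.15649055e-04,
        1.35836956e-06, -8.24630976e-04]), 'effort': array([ 9.56653021e-04, -7.63164568e+01, -4.34445727e+01,  6.52068411e-02,
        3.92380147e-02,  2.69058205e-05]), 'tcp_pos': array([204.03759045, 669.56773083, 213.88510369]), 'ee_rot': array([ 4.13343112e-06,  1.47352949e-01,  9.89083973e-01, -5.21558148e-05]), 'ft_force': array([-0.29722184, -0.20606495, -0.09242331]), 'moment': array([-0.05655476, -0.00443995, -0.02974551]), 'grasp_force': 0.0, 'finger_gap': 91.47997917836123}
```

View pics/side0.png

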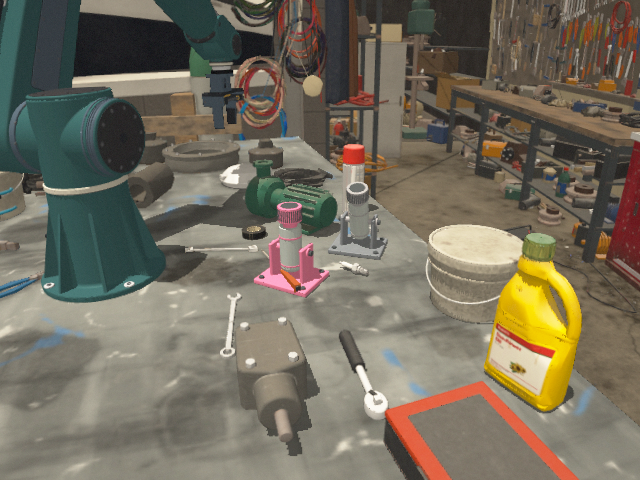

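View pics/top0.png

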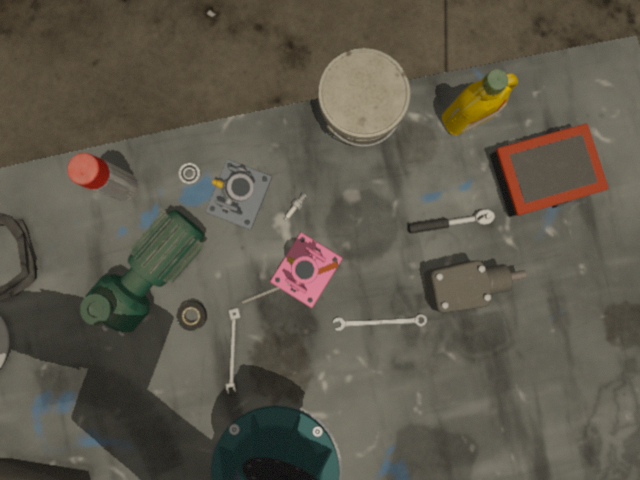

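Two candidates: the pink bracket (side 291,237 / top 305,269) and the grey one (side 358,215 / top 239,188). The job describes a grey bracket and says to leave the pink look-alike alone, so I take the grey one. I'll confirm it in a crop and measure it.

Run:
```python
from h import *
im,d=arm.read_camera('top'); ims,ds=arm.read_camera('side')
a=cv2.resize(im[140:250,170:300],(520,440),interpolation=3); b=cv2.resize(ims[170:270,320:400],(264,440)[:2],interpolation=3)
cv2.imwrite('pics/crop.png',np.hstack([a,b])[...,::-1])
box=np.zeros((480,640),bool); box[140:250,190:290]=1
P=cloud('top',box,d)
pl=P[(abs(P[:,2]-12)<4)&(np.hypot(*(P[:,:2]-[600,80]).T)<90)]
# main cluster
r=cv2.minAreaRect(pl[:,:2].astype(np.float32)); print('plate',r,len(pl),np.round(cv2.boxPoints(r)))
ch=P[(abs(P[:,2]-88)<4)&(np.hypot(*(P[:,:2]-[600,80]).T)<90)]; print('cheek',len(ch),ch.mean(0))
box=np.zeros((480,640),bool); box[165:270,320:400]=1
for n,dd,m in(('top',d,None),('side',ds,box)):
    o=[o for o in arm.silhouettes(n,'collar') if abs(o['centre'][0]-(238 if n=='top' else 357))<15]
    Q=cloud(n,o[0]['pixels'],dd); Q=Q[Q[:,2]>120]
    print(n,Q.mean(0),np.percentile(Q,[1,50,99],axis=0).round(1).tolist())
    if n=='top':
        u,s,v=np.linalg.svd(Q-Q.mean(0),full_matrices=False); print('normal',v[2],s)
```

```text
plate ((606.6383056640625, 95.70520782470703), (110.66156005859375, 130.15162658691406), 69.75677490234375) 1589 [[526.  66.]
 [649.  21.]
 [687. 125.]
 [565. 170.]]
cheek 187 [604.50891664  97.00795357  86.87977759]
top [596.03692275  69.16309167 167.53212466] [[572.0, 45.1, 149.8], [595.9, 69.1, 167.8], [620.7, 96.6, 176.6]]
normal [ 0.13746035  0.18901395 -0.9723057 ] [336.63165517 321.64996474 102.2394521 ]Traceback (most recent call last):
  File "<stdin>", line 14, in <module>
IndexError: list index out of range
```

View pics/crop.png

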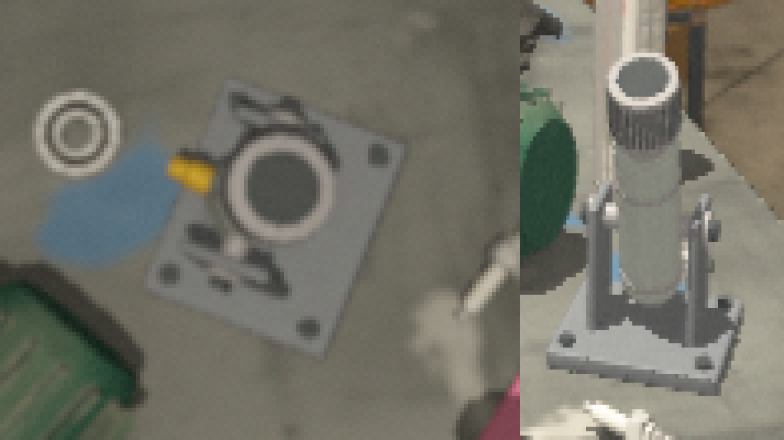

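The crop shows the grey bracket alone: canister at about (280,185), brass port to the left at (190,175), hence base +y towards image left. The plate fit gives centre (607,96) mm and base x at -20° in the world. The top leans about 29 mm towards -y, so the tilt is about 0.3 rad. I'll check obstacle heights along the transfer path.

Run:
```python
from h import *
im,d=arm.read_camera('top')
P=cloud('top',np.ones((480,640),bool),d)
a=np.array([204,670.]);b=np.array([596,69.]);L=b-a;n=np.linalg.norm(L);L/=n
s=(P[:,:2]-a)@L; t=(P[:,:2]-a)@[-L[1],L[0]]
for k in range(150,720,50):
    m=(abs(s-k)<40)&(abs(t)<110); print(k,P[m,2].max().round() if m.any() else None,end='; ')
```

```text
150 48.0; 200 48.0; 250 38.0; 300 167.0; 350 168.0; 400 168.0; 450 123.0; 500 123.0; 550 126.0; 600 126.0; 650 152.0; 700 179.0;
```

Nothing is higher than 179 mm, so crossing at about 254 mm is clear.

```bash
python3 -m jog '[[[9.1,-2.75,-2.3,-0.4,0],[9.1,-2.75,-2.3,-0.4,0],[9.1,-2.75,-2.3,-0.4,0],[9.1,-2.75,-2.3,-0.4,0],[9.1,-2.75,-2.3,-0.4,0],[9.1,-2.75,-2.3,-0.4,0],[9.1,-2.75,-2.3,-0.4,0],[9.1,-2.75,-2.3,-0.4,0],[9.1,-2.75,-2.3,-0.4,0],[9.1,-2.75,-2.3,-0.4,0]]]'
python3 -m jog '[[[9.1,-2.75,-2.3,0,0],[9.1,-2.75,-2.3,0,0],[9.1,-2.75,-2.3,0,0],[9.1,-2.75,-2.3,0,0],[9.1,-2.75,-2.3,0,0],[9.1,-2.75,-2.3,0,0],[9.1,-2.75,-2.3,0,0],[9.1,-2.75,-2.3,0,0],[9.1,-2.75,-2.3,0,0],[9.1,-2.75,-2.3,0,0]]]'
python3 -m jog '[[[9.1,0,0,0,7],[9.1,0,0,0,7],[9.1,0,0,0,7],[9.1,0,0,0,7],[9.1,0,0,0,7],[9.1,0,0,0,7],[9.1,0,0,0,7],[9.1,0,0,0,7],[9.1,0,0,0,7],[9.1,0,0,0,7]]]'
python3 -m jog '[[[9.1,0,0,0,7],[9.1,0,0,0,7],[9.1,0,0,0,7],[9.1,0,0,0,2],[9.1,0,0,0,0],[9.1,0,0,0,0],[9.1,0,0,0,0],[9.1,0,0,0,0],[9.1,0,0,0,0],[9.1,0,0,0,0]]]'
```

```text
t: 1.58
tcp_pos: [400.7, 367.9, 254.3]
ee_rot: [0.0, 0.147, 0.989, 0.0]
ft_force: [0.3, 0.9, 0.3]
finger_gap: 90.9
grasp_force: 0.0
t: 2.42
tcp_pos: [596.9, 67.5, 254.1]
ee_rot: [0.0, 0.147, 0.989, 0.0]
ft_force: [-0.6, 1.1, 0.8]
finger_gap: 90.8
grasp_force: 0.0
t: 3.25
tcp_pos: [596.1, 69.3, 254.0]
ee_rot: [0.0, 0.69, 0.724, 0.0]
ft_force: [-0.3, -0.4, 0.2]
finger_gap: 91.1
grasp_force: 0.0
t: 4.08
tcp_pos: [596.1, 69.3, 253.9]
ee_rot: [0.0, 0.819, 0.574, -0.0]
ft_force: [-0.0, 0.9, 0.0]
finger_gap: 90.7
grasp_force: 0.0
```

```bash
python3 -m jog '[[[9.1,0.4,0.1,1.5,0],[9.1,0,0,1.7,0],[9.1,0,0,1.7,0],[9.1,0,0,1.7,0],[9.1,0,0,1.7,0],[9.1,0,0,1.7,0],[9.1,0,0,1,0],[9.1,0,0,0.6,0],[9.1,0,0,0,0],[9.1,0,0,0,0]]]'
python3 -m jog '[[[4.5,0,0,0,0],[4.5,0,0,0,0],[4.5,0,0,0,0],[4.5,0,0,0,0],[4.5,0,0,0,0],[4.5,0,0,0,0],[4.5,0,0,0,0],[4.5,0,0,0,0],[4.5,0,0,0,0],[4.5,0,0,0,0]]]'
```

```text
t: 4.92
tcp_pos: [598.7, 72.7, 138.4]
ee_rot: [0.0, 0.819, 0.574, 0.0]
ft_force: [-0.4, 0.5, 1.4]
finger_gap: 90.9
grasp_force: 0.0
t: 5.75
tcp_pos: [598.0, 72.8, 137.8]
ee_rot: [-0.0, 0.819, 0.574, -0.0]
ft_force: [-4.5, 2.8, 3.1]
finger_gap: 51.2
grasp_force: 30.0
```

```bash
python3 -m jog '[[[4.5,0.3,0,-0.08,0],[4.5,0.3,0,-0.07,0],[4.5,0.3,0,-0.06,0],[4.5,0.3,0,-0.05,0],[4.5,0.3,0,-0.04,0],[4.5,0.3,0,-0.03,0],[4.5,0.3,0,-0.02,0],[4.5,0.35,0,-0.01,0],[4.5,0,0,0,0],[4.5,0,0,0,0]]]'
python3 - <<'E'
from h import *
for n,c in(('side',(357,190)),('top',(238,188))):
    im,d=arm.read_camera(n)
    if n=='side': cv2.imwrite('pics/side1.png',cv2.resize(im[110:270,270:430],(560,560),interpolation=3)[...,::-1])
    for t in('canister','collar'):
        for o in arm.silhouettes(n,t):
            P=cloud(n,o['pixels'],d); print(n,t,round(o['confidence'],2),np.round(o['centre']),np.percentile(P,[2,50,98],axis=0).round().tolist() if len(P) else '')
E
```

```text
t: 6.58
tcp_pos: [605.5, 94.4, 140.7]
ee_rot: [0.0, 0.819, 0.574, -0.002]
ft_force: [-7.1, -12.8, 0.5]
finger_gap: 50.7
grasp_force: 30.0
side canister 0.72 [290. 236.] [[416.0, -86.0, 37.0], [440.0, -79.0, 117.0], [464.0, -48.0, 175.0]]
side canister 0.6 [357. 210.] [[579.0, 60.0, 33.0], [603.0, 74.0, 110.0], [628.0, 103.0, 175.0]]
side collar 0.94 [289. 212.] [[416.0, -87.0, 144.0], [441.0, -79.0, 165.0], [465.0, -41.0, 176.0]]
side collar 0.92 [361. 190.] [[577.0, 59.0, 132.0], [601.0, 69.0, 162.0], [625.0, 107.0, 175.0]]
top canister 0.74 [303. 271.] [[418.0, -81.0, 55.0], [443.0, -58.0, 172.0], [467.0, -26.0, 176.0]]
top canister 0.46 [245. 191.] [[588.0, 61.0, 42.0], [597.0, 67.0, 143.0], [610.0, 80.0, 170.0]]
top collar 0.9 [304. 268.] [[418.0, -81.0, 169.0], [441.0, -60.0, 173.0], [463.0, -38.0, 176.0]]
```

View pics/side1.png

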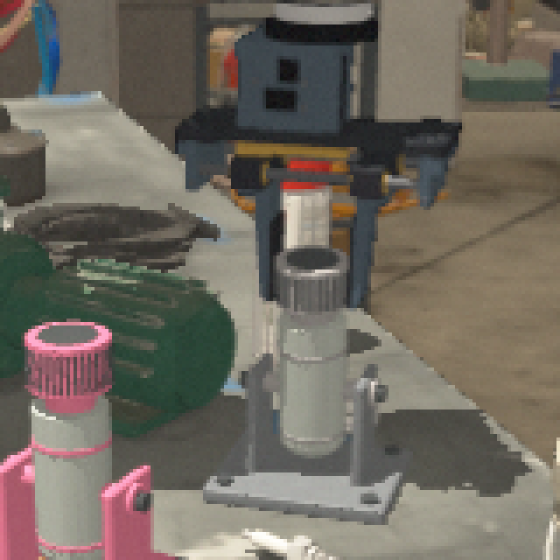

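The side view shows the canister swung to about upright, with the collar at (312,280) in the crop between the fingers. I'll measure its axis.

```bash
cat > ax.py <<'E'
from h import *
from scipy.optimize import least_squares
im,d=arm.read_camera('side')
def fit(Q,r):
    return least_squares(lambda p:np.hypot(Q[:,0]-p[0],Q[:,1]-p[1])-r,[606,95],loss='soft_l1').x
o=[o for o in arm.silhouettes('side','collar') if o['centre'][0]>330]
m=cv2.erode(o[0]['pixels'].astype(np.uint8),np.ones((3,3)))>0
P=cloud('side',m,d); 
print('collar z',np.percentile(P[:,2],[1,99]).round(1))
box=np.zeros((480,640),bool); box[160:260,335:385]=1
B=cloud('side',box,d); B=B[np.hypot(B[:,0]-606,B[:,1]-95)<45]
yv=np.array([.3415,.94]); xv=np.array([.94,-.3415])
for lo,hi,r,S in((143,153,26,B),(153,163,26,B),(155,166,26,P),(95,125,24,B)):
    Q=S[(S[:,2]>lo)&(S[:,2]<hi)]; Q=Q[abs((Q[:,:2]-[606.6,95.7])@xv)<20]
    Q=Q[(Q[:,:2]-[606.6,95.7])@yv<-8]
    c=fit(Q,r)-[606.6,95.7]; print(lo,hi,len(Q),'x',(c@xv).round(1),'y',(c@yv).round(1))
E
python3 ax.py
```

```text
collar z [143.7 175.4]
143 153 64 x 2.9 y -56.4
153 163 60 x 0.1 y -8.7
155 166 67 x -0.2 y -9.2
95 125 182 x 0.3 y -4.1
```

```bash
cat > tilt.py <<'E'
from h import *
from scipy.optimize import least_squares
yv=np.array([.3415,.94]); xv=np.array([.94,-.3415])
L=[]
box=np.zeros((480,640),bool); box[160:260,335:385]=1
for k in range(3):
    im,d=arm.read_camera('side'); B=cloud('side',box,d)
    q=B[:,:2]-[606.6,95.7]; L.append(np.c_[q@xv,q@yv,B[:,2]-75])
B=np.vstack(L)
def ax(p,B):  # p: x0,y0,t ; along & radius
    t=p[2]; a=np.array([0,-np.sin(t),np.cos(t)]); v=B-[p[0],p[1],0]; s=v@a
    return s,np.linalg.norm(v-s[:,None]*a,axis=1)
p=np.array([0,0,.1])
for it in range(6):
    s,r=ax(p,B); b=(s>0)&(s<50)&(abs(r-24)<8); c=(s>72)&(s<95)&(abs(r-26)<8)
    f=lambda p:np.r_[ax(p,B[b])[1]-24,ax(p,B[c])[1]-26]
    o=least_squares(f,p,loss='soft_l1'); p=o.x
print('body+collar',p.round(3),b.sum(),c.sum(),np.abs(o.fun).mean().round(2))
o=least_squares(lambda p:ax(p,B[b])[1]-24,p,loss='soft_l1'); print('body only',o.x.round(3))
o=least_squares(lambda t:f([p[0],0,t[0]]),[.1],loss='soft_l1'); print('y0=0',o.x.round(3))
m=(abs(B[:,2]+63)<5)&(np.abs(B[:,0])<70)&(np.abs(B[:,1])<62); print('plate front y',np.percentile(B[m][:,1],[1,5]) if m.any() else '')
E
python3 tilt.py; python3 -c "
from station import arm;print(arm.get_obs()['tcp_pos'],arm.get_obs()['ft_force'])"
```

```text
body+collar [-0.083 -0.408  0.109] 1165 727 1.6
body only [-0.057 -0.653  0.097]
y0=0 [0.115]
plate front y [-58.3239353  -56.41350745]
[605.52510733  94.32931902 140.79947317] [ -5.67512976 -11.52011844   0.76816281]
```

Tilt is still about 0.11 rad because the collar sat off-centre between the pads. I'll move about 9 mm further.

```bash
python3 -m jog '[[[4.5,0.2,0,-0.03,0],[4.5,0.2,0,-0.02,0],[4.5,0.2,0,-0.01,0],[4.5,0.2,0,0,0],[4.5,0.1,0,0,0],[4.5,0,0,0,0],[4.5,0,0,0,0],[4.5,0,0,0,0],[4.5,0,0,0,0],[4.5,0,0,0,0]]]'; python3 tilt.py
```

```text
t: 7.97
tcp_pos: [608.6, 102.7, 141.5]
ee_rot: [0.0, 0.819, 0.574, -0.002]
ft_force: [-6.3, -11.7, 2.8]
finger_gap: 51.1
grasp_force: 30.0
body+collar [ 0.032 -0.51   0.023] 1193 750 1.61
body only [ 0.015 -0.664  0.016]
y0=0 [0.031]
plate front y [-58.30318079 -56.3649452 ]
```

```bash
python3 -m jog '[[[7,0,0,0,0],[7,0,0,0,0],[7,0,0,0,0],[7,0,0,0,0],[7,-0.5,0,0,0],[7,-0.5,0,0,0],[7,0,0,0,0],[7,0,0,0,0],[4.5,0,0,0,0],[4.5,0,0,0,0]]]'
python3 -m jog '[[[4.5,0,0,0,0],[4.5,0,0,0,0],[4.5,0,0,0,0],[4.5,0,0,0,0],[4.5,0,0,0,0],[4.5,0,0,0,0],[4.5,0.1,0,0,0],[4.5,0.15,0,0,0],[4.5,0,0,0,0],[4.5,0,0,0,0]]]'; python3 tilt.py
```

```text
t: 8.95
tcp_pos: [606.5, 94.8, 142.2]
ee_rot: [0.0, 0.819, 0.574, 0.0]
ft_force: [0.6, 0.4, -0.2]
finger_gap: 59.4
grasp_force: 0.0
t: 9.78
tcp_pos: [606.5, 96.0, 141.7]
ee_rot: [0.0, 0.819, 0.574, -0.001]
ft_force: [-6.0, -9.7, 2.0]
finger_gap: 51.2
grasp_force: 30.0
body+collar [-0.011 -0.407  0.022] 1202 693 1.57
body only [ 0.078 -0.57   0.015]
y0=0 [0.028]
plate front y [-58.53682961 -56.28899633]
```

```bash
python3 -m jog '[[[4.5,0,0,0,-5],[4.5,0,0,0,-5],[4.5,0,0,0,-5],[4.5,0,0,0,-3],[4.5,0,0,0,0],[4.5,0,0,0.2,0],[4.5,0,0,0.15,0],[4.5,0,0,0.15,0],[4.5,0,0,0,0],[4.5,0,0,0,0]]]'
```

```text
t: 10.77
tcp_pos: [606.5, 96.3, 138.3]
ee_rot: [-0.0, 0.719, 0.695, -0.001]
ft_force: [-17.1, -8.2, 26.7]
finger_gap: 51.2
grasp_force: 30.0
```

```bash
python3 -m jog '[[[4.5,0,0,-0.2,0],[4.5,0,0,0,-4],[4.5,0,0,0,-4],[4.5,0,0,0,-2],[4.5,0,0,0,0],[4.5,0,0,0.1,0],[4.5,0,0,0.1,0],[4.5,0,0,0,0],[4.5,0,0,0,0],[4.5,0,0,0,0]]]'
```

```text
t: 11.6
tcp_pos: [606.4, 96.3, 138.3]
ee_rot: [-0.0, 0.656, 0.755, -0.001]
ft_force: [-18.6, -7.8, 27.4]
finger_gap: 51.0
grasp_force: 30.0
```

```bash
python3 -m jog '[[[4.5,0,0,-0.2,0],[4.5,0,0,0,-4],[4.5,0,0,0,-4],[4.5,0,0,0,-2],[4.5,0,0,0,0],[4.5,0,0,0.1,0],[4.5,0,0,0.1,0],[4.5,0,0,0,0],[4.5,0,0,0,0],[4.5,0,0,0,0]]]'
```

```text
t: 12.43
tcp_pos: [606.3, 96.3, 138.1]
ee_rot: [-0.001, 0.587, 0.809, -0.001]
ft_force: [-18.7, -7.9, 24.4]
finger_gap: 50.9
grasp_force: 30.0
```

```bash
python3 -m jog '[[[4.5,0,0,-0.2,0],[4.5,0,0,0,-4],[4.5,0,0,0,-4],[4.5,0,0,0,-2],[4.5,0,0,0,0],[4.5,0,0,0.1,0],[4.5,0,0,0.1,0],[4.5,0,0,0,0],[4.5,0,0,0,0],[4.5,0,0,0,0]]]'
```

```text
t: 13.27
tcp_pos: [606.0, 96.3, 136.6]
ee_rot: [-0.001, 0.515, 0.857, -0.001]
ft_force: [-9.7, -5.4, 4.2]
finger_gap: 51.2
grasp_force: 30.0
```

```bash
python3 -m jog '[[[4.5,0,0,-0.2,0],[4.5,0,0,0,-4],[4.5,0,0,0,-4],[4.5,0,0,0,-2],[4.5,0,0,0,0],[4.5,0,0,0.1,0],[4.5,0,0,0.1,0],[4.5,0,0,0,0],[4.5,0,0,0,0],[4.5,0,0,0,0]]]'
```

```text
t: 14.1
tcp_pos: [605.8, 96.3, 136.5]
ee_rot: [-0.001, 0.438, 0.899, -0.001]
ft_force: [-10.6, -6.0, 4.1]
finger_gap: 51.2
grasp_force: 30.0
```

The force fell from 25 to 4 N and the tool sank, so the keyways have met the pins. I'll ease back 3° and push home.

```bash
python3 -m jog '[[[4.5,0,0,0,3],[4.5,0,0,0.1,0],[4.5,0,0,0.1,0],[4.5,0,0,0.1,0],[4.5,0,0,0.1,0],[4.5,0,0,0.1,0],[4.5,0,0,0.1,0],[4.5,0,0,0.1,0],[4.5,0,0,0,0],[4.5,0,0,0,0]]]'
```

```text
t: 14.93
tcp_pos: [605.9, 96.4, 129.8]
ee_rot: [-0.001, 0.461, 0.887, -0.001]
ft_force: [-11.7, -5.9, 8.7]
finger_gap: 51.4
grasp_force: 30.0
```

```bash
python3 -m jog '[[[4.5,0,0,0.05,0],[4.5,0,0,0.05,0],[4.5,0,0,0.05,0],[4.5,0,0,0,0],[4.5,0,0,0,0],[4.5,0,0,0,0],[4.5,0,0,0,0],[4.5,0,0,0,0],[4.5,0,0,0,0],[4.5,0,0,0,0]]]'; python3 tilt.py
```

```text
t: 15.77
tcp_pos: [606.2, 96.4, 129.6]
ee_rot: [-0.001, 0.461, 0.887, -0.001]
ft_force: [-18.3, -6.4, 24.8]
finger_gap: 51.3
grasp_force: 30.0
body+collar [ 0.179 -0.927 -0.004] 1202 534 1.84
body only [-0.028 -0.683  0.006]
y0=0 [0.013]
plate front y [-58.23013381 -56.45793196]
```

Force rose to 25 N at a hard stop after 12.1 mm of total travel, and the tilt is about 0. One look to confirm before handing in.

Run:
```python
from h import *
im,d=arm.read_camera('side'); cv2.imwrite('pics/side2.png',cv2.resize(im[150:270,300:420],(600,600),interpolation=3)[...,::-1])
```

```text
(no output)
```

View pics/side2.png

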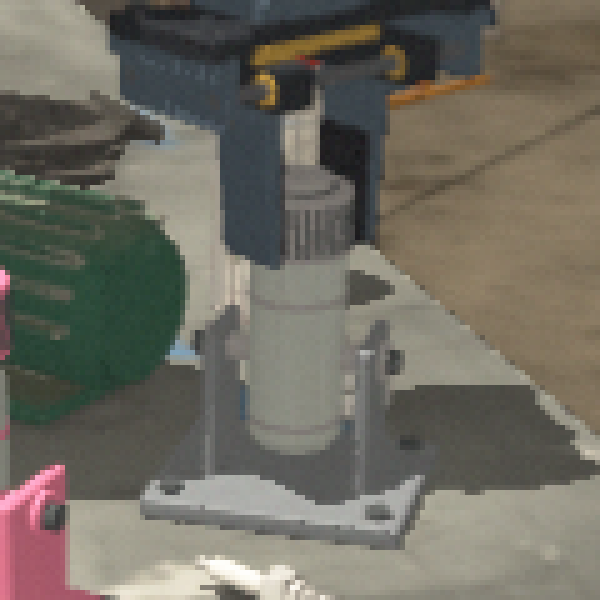

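The collar at (318,225) sits flush on the body with no gap, the canister's inner top shows above it, and the fingers still grip it with the canister upright. I'm handing in.

```bash
python3 -c "
from station import arm;print(arm.sign_off())"
```

```text
the job is handed in; nothing more can be done
None
```

The job is handed in (no verdict was returned): the canister is upright to within about 0.02 rad, and the gripper still holds the collar at its hard stop, 12.1 mm down under about 25 N. I touched nothing else on the table.

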